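Walk the tube block home against the fence and latch it

TASK

The heavy aluminium tube block stands askew on the grey locating plate. Without gripping or lifting anything, walk it round and back with the fingertips, nudging its corners and sides as needed, until its notched face lies flush along the steel fence with the fence's nose in the notch; then push the swing latch fully shut behind it. Leave the bottles, dish, timer and forceps round about where they are.

Things in the scene. Friction and masses are not known exactly. Their poses are not given: they have to be found in the camera images.
- dock: Grey locating plate, 300 x 300 x 10 mm, screwed to the bench. Origin: centre of its underside; x points from its near edge to the fence, y to its left, z up; its top is 10 mm above the origin. Steel fence and latch stand on it.
- fence_mid (a point): Middle of the foot of the fence's flat near face, on the plate's top (plate x = 125 mm, y = 0); axes as the plate's. The steel fence is 210 mm long (y), 20 mm thick, 34 mm high. Here a round-ended steel nose, 20 mm wide, 28 mm high, stands out 18 mm from the face towards -x.
- block: Aluminium tube block, 92 (x) by 120 (y) by 45 mm high, about 0.9 kg, fifteen 14 mm bores in its top. Origin: centre of its underside. Its +x face has in its middle an upright V-notch, 42 mm wide at the mouth, 10 mm at its flat bottom, 21 mm deep; other sides plain. It stands loose on the plate, slides at several N, starts 10 to 14 cm short of home and 2 to 6 cm to its right, turned 25 to 55 degrees anticlockwise.
- block_home (a point): Point on the plate's top where the block's origin comes when it is home: its +x face flat on the fence, the nose in the notch (2.5 mm of play either way along the fence). Axes as the plate's; at home the block's axes agree with them.
- latch (a joint): Swing latch, a steel arm turning level about an upright pivot. rad: 0 = shut on its stop, along the near (-x) side of the block at home with 1.5 mm to spare; grows to 2.4 as it opens towards the plate's -x (1.57) and beyond. At q the arm points to (-sin q, -cos q) in plate x, y. Stays where left (0.06 N m friction); shuts only behind a block that is home.
- latch_pivot (a point): The latch's pivot, plate x = 24.5, y = 100 mm, 17 mm above the plate's top (mid height of the arm). The arm is 14 mm wide, 67 mm long from here to its round tip, and spans 12 to 22 mm above the plate's top; its hub is 22 mm in diameter.
- latch_knob (a point): Point on the middle of the latch's arm, 52 mm from the pivot, 17 mm above the plate's top; above it stands a black thumb knob 17 mm in diameter that reaches 38 mm above the plate's top.
- dropper_4: Small dropper bottle, 24 mm in diameter and 62 mm high, standing on the plate near the right end of the fence; to be left alone. Origin: centre of its underside.
- reagent_bottle_01: Small white capped bottle, 21 mm in diameter, 54 mm high, on the bench right of the plate; to be left alone. Origin: centre of its underside.
- reagent_bottle_03: A second small white capped bottle, 20 mm in diameter, 54 mm high, on the bench right of the plate; to be left alone. Origin: centre of its underside.
- petri_1: Petri dish, 62 mm in diameter, 13 mm high, on the bench left of the plate; to be left alone. Origin: centre of its underside.
- bench_timer: Flat bench timer, 60 x 70 x 16 mm, on the bench left of the plate; to be left alone. Origin: centre of its underside.
- forceps: Steel forceps, 128 mm long (its y), 9 mm high, lying on the bench right of the plate; to be left alone. Origin: middle of its underside.

How it is judged:
By the outcome, as a careful person would: the job done as asked, in the order asked, and still so for the second after the job is handed in, with the robot touching nothing.
It also fails if it takes over 72 s, if anything falls off the work surface, if the arm or the gripper's body presses on something with over 40 N, if the wrist force passes 120 N, or if a joint passes its speed limit or range.

ROBOT

A 6-joint arm with a two-finger parallel gripper is mounted at the origin on a cart in front of the work surface, level with it; the furniture and walls round the work are solid. World frame = base frame: x ahead of the robot, y to its left, z up, the work surface at z = 0. Lengths are in m, angles in rad, forces in N, time in s.
With the tool pointing down it reaches from about 0.325 to 0.775 m from the base axis. Payload 9.3 kg.
Tool frame: the origin (TCP) lies at the very end of the fingers, on their centre line; the grasp point (between the pads) lies 19 mm behind it; z points along the fingers, y is the line along which they close (so a half turn about z gives the same grasp; the last joint's range is limited). The gripper opens to 85 mm and grips with 20 to 120 N. Pads are 22 mm wide; open, the fingers measure 114 mm over their backs; the gripper's body (76 mm by 85 mm) begins 54 mm behind the grasp point. The pads swing forward as they close: fully open they stand 13 mm farther back than shut.
Start: joints at [1.106, 0.259, 0.021, 1.334, 0, 1.418], TCP at [0.169, 0.523, 0.197] pointing down, gripper open.
Joint ranges: [-3.04, 3.04], [-0.91, 1.82], [-1.04, 1.36], [-1.92, 1.95], [-1.52, 1.45], [-3.14, 3.14]. Speed limits (rad/s): [2.22, 2.22, 2.79, 3.14, 3.14, 3.14].

INTERFACE

Orientations are given as a rotation vector (axis times angle).
In Python, from station import move_pose, move_linear, move_j, command_gripper, wait, ik, read_state, grab_frame, get_calibration, PlanningError, finish_job, recognise gives the robot as it stands. Calls block until the motion is done:
- move_pose(position, orientation): joint-space move of the TCP to a pose.
- move_linear(position, rate=0.15, orientation=None): straight line of the TCP; orientation=None keeps the orientation; rate is the mean speed in m/s.
- move_j(angles): joint-space move.
- command_gripper(opening, grasp_force=None): finger opening in m; grasp_force is the grip in N (None keeps the last); returns when the fingers have stopped.
- wait(seconds).
- ik(position, orientation): joint angles nearest the present ones, or None.
- read_state(): the state.
- grab_frame(name): name is "side" or "top" or "wrist"; returns the picture (420x560x3 uint8, red, green, blue); there is no depth.
- get_calibration(name): a dict with "intrinsics" (3x3 intrinsics, pixels), "k1" (the pictures are not rectified: a ray, as slopes to the right and down, at radius r is drawn at 1 + k1 r^2 times it, then the intrinsics apply), "eye" and "orientation" of the camera in the world. Camera axes: x right, y up, looking along -z (the intrinsics and any distortion apply to the point x, -y, -z); pixel columns grow to the right and rows downward; lengths in m; the calibration is good to about 2 mm. A picture is of the moment at which its call begins: read the wrist's pose just before it. get_calibration takes no time and is no camera call; for the wrist camera it gives the pose at the moment of the call.
A pose or a line that the arm cannot do raises PlanningError and nothing moves.
- finish_job(): hands the job in; it is judged then, once.
Trained networks look in the newest picture that a camera, given by its name, has taken for a name from the list of things; names that differ only in an ending like _2 or _b are one class to them, and where a whole thing is asked for, a point or a joint stands for the part that bears it (a point fixed in the world has none). Each returns a list of dicts, best first, with "p" (0 to 1); they miss things now and then, are a little off and sometimes report something else, mostly with a low value. They report only what shows in the picture. A call takes as long as a camera call.
- recognise(thing, camera): "point" ([x, y, z] in m, in world coordinates, good to about 4 mm: the middle of the surface that is visible of it).
The state is a dict: "t": time; "qpos": joint angles; "joint_velocities": joint speeds; "joint_efforts": joint torques, N m; "ee_pos": TCP position; "tool_rot": TCP orientation; "contact_force": force on the tool from outside, world axes, zero at the start; "wrist_torque": the same for the moment, N m; "opening": finger opening in m; "grip_force": force on a finger pad.
Only numpy, scipy, OpenCV 4.12 (cv2) and the standard library are available. Lean on these libraries where they do the work, as an engineer would, in place of code of your own. Each camera call takes 0.05 s, during which the arm holds its last target. There are 200 camera calls.

## Working session

There is one attempt and no reset: what is moved stays moved. The work goes in short steps, each a Python script; the robot and the scene stay as the last script left them, time stands still between calls to the robot, and variables do not carry over. Pictures are saved under pics/ and viewed, at most 10 in all, crops included, and the job is handed in when it is done.

```bash
mkdir -p pics; ls; python3 - <<'E'
from station import *
import cv2, numpy as np
for n in ("top","side"):
    im=grab_frame(n); cv2.imwrite(f"pics/{n}0.png",im[:,:,::-1])
    c=get_calibration(n); print(n,np.round(c["eye"],3),np.round(c["orientation"],3),c["intrinsics"],c["k1"])
    for t in ["dock","block","latch","latch_knob","latch_pivot","fence_mid","dropper_4","reagent_bottle_01","petri_1","bench_timer","forceps"]:
        try: print(t,[(np.round(d["point"],3).tolist(),round(d["p"],2)) for d in recognise(t,n)][:3])
        except Exception as e: print(t,e)
s=read_state(); print(s["t"],s["tool_rot"],s["contact_force"])
E
```

```text
pics
top [0.469 0.008 0.966] [ 0.071 -0.098 -1.563] [[447.14753281   0.         277.0530808 ]
 [  0.         447.14753281 214.72537276]
 [  0.           0.           1.        ]] -0.07697635375902692
dock [([0.585, 0.011, 0.012], 0.8), ([0.497, -0.2, 0.007], 0.5), ([0.58, 0.093, 0.035], 0.41)]
block [([0.54, -0.039, 0.055], 0.9), ([0.585, 0.008, 0.009], 0.75)]
latch [([0.54, -0.039, 0.053], 0.58), ([0.578, 0.096, 0.031], 0.56)]
latch_knob [([0.578, 0.093, 0.035], 0.66)]
latch_pivot [([0.587, 0.007, 0.01], 0.84)]
fence_mid [([0.583, 0.008, 0.01], 0.89)]
dropper_4 [([0.654, -0.128, 0.045], 0.71)]
reagent_bottle_01 [([0.58, -0.178, 0.041], 0.66), ([0.66, -0.184, 0.036], 0.64)]
petri_1 [([0.61, 0.19, 0.017], 0.74), ([0.586, 0.007, 0.011], 0.42)]
bench_timer [([0.464, 0.199, 0.013], 0.62)]
forceps [([0.493, -0.198, 0.005], 0.58)]
side [ 0.568 -0.849  0.544] [ 1.051 -0.029 -0.002] [[456.79977026   0.         275.46738558]
 [  0.         456.79977026 215.61557206]
 [  0.           0.           1.        ]] -0.04831577039235142
dock [([0.601, -0.068, 0.008], 0.91), ([0.582, -0.191, 0.031], 0.49), ([0.567, 0.094, 0.034], 0.34)]
block [([0.542, -0.058, 0.053], 0.8)]
latch [([0.567, 0.09, 0.033], 0.68)]
latch_knob [([0.566, 0.099, 0.032], 0.73)]
latch_pivot [([0.607, -0.069, 0.008], 0.82), ([0.566, 0.093, 0.033], 0.25)]
fence_mid [([0.603, -0.068, 0.012], 0.57)]
dropper_4 [([0.656, -0.146, 0.045], 0.66), ([0.613, 0.18, 0.016], 0.38)]
reagent_bottle_01 [([0.582, -0.19, 0.033], 0.86), ([0.661, -0.193, 0.029], 0.73), ([0.567, 0.094, 0.033], 0.7)]
petri_1 [([0.612, 0.178, 0.016], 0.84)]
bench_timer [([0.469, 0.182, 0.018], 0.56)]
forceps [([0.494, -0.2, 0.002], 0.65)]
1.2 [4.87788243e-01 3.10347949e+00 3.49504193e-05] [-0.11076201  0.43638013 -0.21537437]
```

View pics/top0.png

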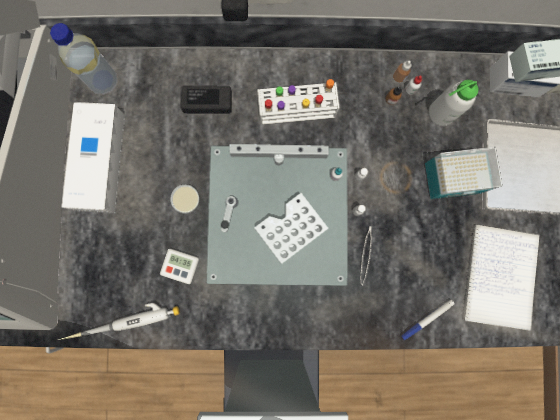

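View pics/side0.png

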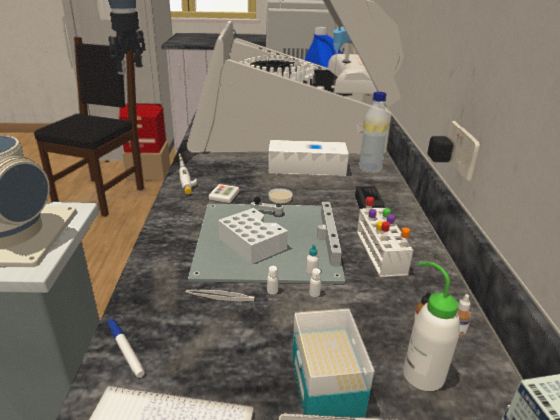

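The top view shows the plate with corners at about (210,148), (347,148), (208,284) and (349,285), and the fence with its nose at (279,158). The block's corners are near (295,193), (327,229), (281,262) and (254,227), with the notch to the upper left. The latch pivot is at about (231,201), with the knob at (225,225). The networks agree with this. Next I'll fit the models.

```bash
cat > h.py <<'E'
from station import *
import numpy as np, cv2
from scipy.spatial.transform import Rotation as R
def cam(n="top"):
    c=get_calibration(n); return c["intrinsics"],c["k1"],np.array(c["eye"]),R.from_rotvec(c["orientation"])
def proj(P,C):
    K,k,e,r=C; p=r.inv().apply(np.atleast_2d(P)-e); s=np.c_[p[:,0],-p[:,1]]/-p[:,2:]
    s=s*(1+k*(s**2).sum(1,keepdims=True)); return s@K[:2,:2].T+K[:2,2]
def unproj(uv,z,C):
    K,k,e,r=C; d=(np.atleast_2d(uv)-K[:2,2])/K[0,0]; s=d.copy()
    for _ in range(8): s=d/(1+k*(s**2).sum(1,keepdims=True))
    v=r.apply(np.c_[s[:,0],-s[:,1],-np.ones(len(s))]); return e+v*((z-e[2])/v[:,2:])
def T2(pose,pts):
    x,y,a=pose; c,s=np.cos(a),np.sin(a); return np.atleast_2d(pts)@np.array([[c,s],[-s,c]])+[x,y]
BLK=np.array([[46,60],[46,21],[25,5],[25,-5],[46,-21],[46,-60],[-46,-60],[-46,60]])/1e3
def w3(p,z): return np.c_[p,np.full(len(p),z)]
def fit_block(im,C,guess,z=.055,span=.035):
    """silhouette fit: maximise brightness contrast across the outline of the block's top"""
    from scipy.optimize import minimize
    g=cv2.GaussianBlur(cv2.cvtColor(im,cv2.COLOR_RGB2GRAY),(0,0),.7).astype(np.float32)
    a=np.concatenate([BLK[i]+(BLK[(i+1)%8]-BLK[i])*np.linspace(.06,.94,max(3,int(np.linalg.norm(BLK[(i+1)%8]-BLK[i])*500)))[:,None] for i in range(8)])
    n=np.concatenate([np.repeat([[e[1],-e[0]]/np.hypot(*e)],max(3,int(np.hypot(*e)*500)),0) for e in (np.roll(BLK,-1,0)-BLK)])
    if cv2.pointPolygonTest(BLK.astype(np.float32),tuple(map(float,a[2]+n[2]*.002)),False)>0: n=-n
    def smp(p,q):
        uv=proj(w3(T2(q,p),z),C).astype(np.float32); return cv2.remap(g,uv[:,0],uv[:,1],cv2.INTER_LINEAR)
    f=lambda q:-np.mean(np.clip(smp(a-n*.002,q)-smp(a+n*.002,q),-20,60))
    best=None
    for da in np.radians([-12,-6,0,6,12]):
        for dx in np.arange(-2,3)*span/5:
            for dy in np.arange(-2,3)*span/5:
                q=np.array(guess)+[dx,dy,da]; v=f(q)
                if best is None or v<best[0]: best=(v,q)
    for _ in range(2):
        r=minimize(f,best[1],method="Nelder-Mead",options=dict(initial_simplex=best[1]+np.array([[0,0,0],[.006,0,0],[0,.006,0],[0,0,.1]]),xatol=1e-5)); best=(r.fun,r.x)
    return best[1],best[0]
E
python3 - <<'E'
from h import *
im=cv2.imread("pics/top0.png")[:,:,::-1].copy(); C=cam()
hint=unproj([[210,148],[347,148],[349,285],[208,284]],.01,C)[:,:2]
print("plate corners",hint.round(3).tolist())
fe=unproj([[230,145],[328,147],[328,155],[230,153]],.044,C); print("fence top",fe.round(3).tolist())
# plate fit: colour mask -> rect
hsv=cv2.cvtColor(im,cv2.COLOR_RGB2HSV); print(hsv[270,220],hsv[180,310],im[270,220])
g=unproj([[279,162]],.01,C)
q,v=fit_block(im,C,[.54,-.039,np.radians(40)]); print("block",q,np.degrees(q[2]),v)
print("pivot/knob",unproj([[231,201]],.035,C),unproj([[225,225]],.048,C))
np.save("blk.npy",q)
x0,y0,x1,y1=200,138,356,295
s=5 if False else 3.8
big=cv2.resize(im[y0:y1,x0:x1],None,fx=s,fy=s,interpolation=cv2.INTER_CUBIC)
uv=((proj(w3(T2(q,BLK),.055),C)-[x0,y0]+.5)*s).astype(int)
cv2.polylines(big,[uv.reshape(-1,1,2)],True,(255,0,0),1)
cv2.imwrite("pics/crop0.png",big[:,:,::-1])
E
```

```text
plate corners [[0.718, 0.139], [0.721, -0.162], [0.423, -0.162], [0.424, 0.137]]
fence top [[0.716, 0.092, 0.044], [0.714, -0.115, 0.044], [0.696, -0.115, 0.044], [0.699, 0.092, 0.044]]
[ 68  17 161] [ 75  19 159] [150 161 153]
block [ 0.54104123 -0.03682786  0.65269499] 37.3966682779142 -53.125938415527344
pivot/knob [[0.5980549  0.08878579 0.035     ]] [[0.54630909 0.09921463 0.048     ]]
```

View pics/crop0.png

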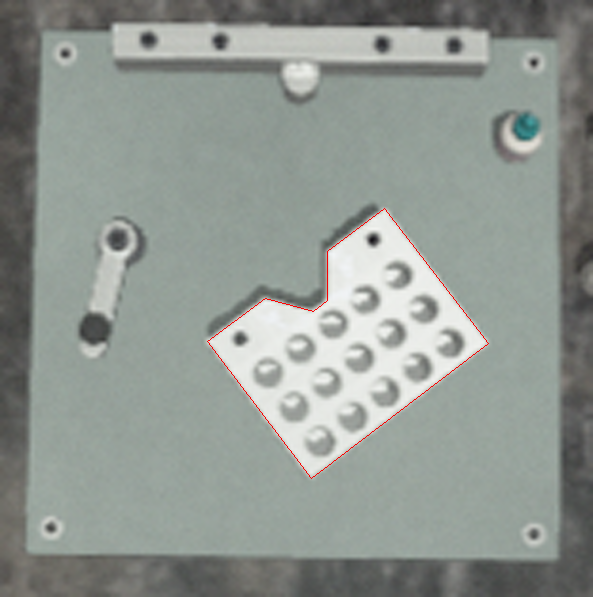

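The block fit (red) lies right on its outline, at 37°. The latch is at q of about 1.9, with the pivot at crop (118,238) and the knob at (95,328). I'll fit the plate next, then plan the push.

```bash
python3 - <<'E'
from h import *
from scipy.optimize import least_squares
C=cam()
px=np.array([[43,30],[557,40],[557,558],[27,552],[65,53],[533,62],[533,534],[51,527],[113,24],[488,31],[488,63],[113,54],[300,76],[118,238]])/3.8-.5+[200,138]
z=[.010]*4+[.0115]*4+[.044]*4+[.038,.035]
m=np.array([[150,150],[150,-150],[-150,-150],[-150,150],[0,0],[0,0],[0,0],[0,0],[145,105],[145,-105],[125,-105],[125,105],[116,0],[24.5,100]])/1e3
ii=[0,1,2,3,8,9,10,11,12,13]
f=lambda q:np.concatenate([(proj(np.r_[T2(q,m[i]),[[0,0]]][0].tolist()+[z[i]],C)-px[i]).ravel() for i in ii])
r=least_squares(f,[.57,-.01,0],loss="soft_l1"); q=r.x
print("plate",q,np.degrees(q[2])); print(np.c_[ii,r.fun.reshape(-1,2).round(2)])
np.save("plate.npy",q)
b=np.load("blk.npy"); inv=lambda p:(R.from_euler("z",-q[2]).apply([p[0]-q[0],p[1]-q[1],0])[:2]*1e3).round(1)
print("block in plate",inv(b),np.degrees(b[2]-q[2]),"home 79,0")
kn=unproj(px[[13]],.035,C)[0]; k2=unproj([(np.array([95,328])/3.8-.5+[200,138])],.048,C)[0]; tip=unproj([(np.array([92,355])/3.8-.5+[200,138])],.032,C)[0]
print("pivot",inv(kn),"knob",inv(k2),"tip",inv(tip)); v=inv(k2)-[24.5,100]; print("q",np.arctan2(-v[0],-v[1]))
d=unproj([(np.array([521,128])/3.8-.5+[200,138])],.06,C)[0]; print("dropper",inv(d))
E
```

```text
plate [ 0.57424424 -0.00950691 -0.00978675] -0.5607392708853715
[[ 0.   -0.76 -0.68]
 [ 1.    0.55 -0.75]
 [ 2.    0.88  0.73]
 [ 3.   -0.9   0.35]
 [ 8.   -0.1  -0.69]
 [ 9.    0.38 -0.67]
 [10.    0.38  0.12]
 [11.   -0.37  0.65]
 [12.    0.11  0.56]
 [13.   -0.24  0.08]]
block in plate [-32.9 -27.6] 37.95740754879958 home 79,0
pivot [24.7 99.5] knob [-26.6 109.5] tip [-40.1 112.4]
q 1.7546078165884573
dropper [  85.4 -120.2]
```

```bash
cat >> h.py <<'E'
PL=np.load("plate.npy")
def tool(a): return (R.from_euler("z",a)*R.from_euler("x",np.pi)).as_rotvec()
def wpos(x,y,z): return T2(PL,[x,y])[0].tolist()+[z]      # plate coords (m), world z
def behind(b,gap,z):                                        # block pose in plate -> TCP pose, pushing along its +x
    x,y,a=b; return wpos(x-(.057+gap)*np.cos(a),y-(.057+gap)*np.sin(a),z),tool(a+PL[2]+np.pi)
def F(): return np.round(read_state()["contact_force"],1).tolist()
def inplate(q): return np.r_[R.from_euler("z",-PL[2]).apply([q[0]-PL[0],q[1]-PL[1],0])[:2],q[2]-PL[2]]
def look(name,guess_plate):
    im=grab_frame("top"); cv2.imwrite(f"pics/{name}.png",im[:,:,::-1])
    g=guess_plate; q,v=fit_block(im,cam(),T2(PL,g[:2])[0].tolist()+[g[2]+PL[2]],span=.02)
    b=inplate(q); print("block in plate mm",(b[:2]*1e3).round(1),"deg",np.degrees(b[2]).round(2),"score",round(v,1)); return b
E
python3 - <<'E'
from h import *
b=inplate(np.load("blk.npy"))
p,o=behind(b,.035,.12); command_gripper(.075); move_pose(p,o); print(read_state()["t"],read_state()["qpos"])
p,o=behind(b,.035,.018); move_linear(p,.12)
p,o=behind(b,.004,.018); move_linear(p,.08,o); print(F())
# straight, arc, straight
x,y,a=b; d=.085; th=a
L=max(0,(-y-d*(1-np.cos(th)))/np.sin(th)); print("L",L)
path=[(x+L*np.cos(th)*k/2,y+L*np.sin(th)*k/2,th) for k in (1,2)]
x1,y1,_=path[-1]; cx,cy=x1+d*np.sin(th),y1-d*np.cos(th)
for t in np.linspace(th,0,9)[1:]: path.append((cx-d*np.sin(t),cy+d*np.cos(t),t))
print("arc end",path[-1])
for q in path:
    p,o=behind(q,0,.018); move_linear(p,.04,o); print(F(),end=" ")
print(read_state()["t"])
np.save("exp.npy",path[-1]); look("a1",path[-1])
E
```

```text
3.9167 [-3.70761321e-01  1.72578690e-01 -2.92596499e-01  1.10540000e+00
  6.67071110e-05 -1.02396330e+00]
[-0.0, 0.2, 0.6]
L 0.01571251237900812
arc end (np.float64(0.03173619262828628), np.float64(0.0), np.float64(0.0))
[-0.4, -0.2, -0.7] [0.3, 1.0, -0.3] [-0.3, -0.2, -0.2] [-1.0, 0.0, -0.2] [0.7, -0.0, 0.1] [-0.1, -0.4, 0.7] [0.3, -0.9, -0.7] [0.1, -0.5, 0.2] [-1.0, -0.8, -0.2] [-0.2, -0.2, -0.6] 9.125
block in plate mm [52.6 -7.7] deg -11.47 score -24.8
```

View pics/a1.png

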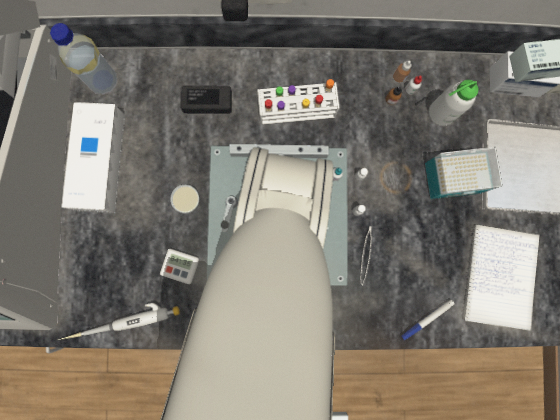

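The arm hides the block from the top camera, so I'll check with the side camera.

```bash
python3 - <<'E'
from h import *
im=grab_frame("side"); C=cam("side"); im=im.copy()
q=np.load("exp.npy"); q=np.r_[T2(PL,q[:2])[0],q[2]+PL[2]]
x0,y0=180,190; s=4
big=cv2.resize(im[y0:y0+120,x0:x0+190],None,fx=s,fy=s,interpolation=cv2.INTER_CUBIC)
uv=((proj(w3(T2(q,BLK),.055),C)-[x0,y0]+.5)*s).astype(int)
cv2.polylines(big,[uv.reshape(-1,1,2)],True,(255,0,0),1)
cv2.imwrite("pics/s1.png",big[:,:,::-1])
E
```

```text
(no output)
```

View pics/s1.png

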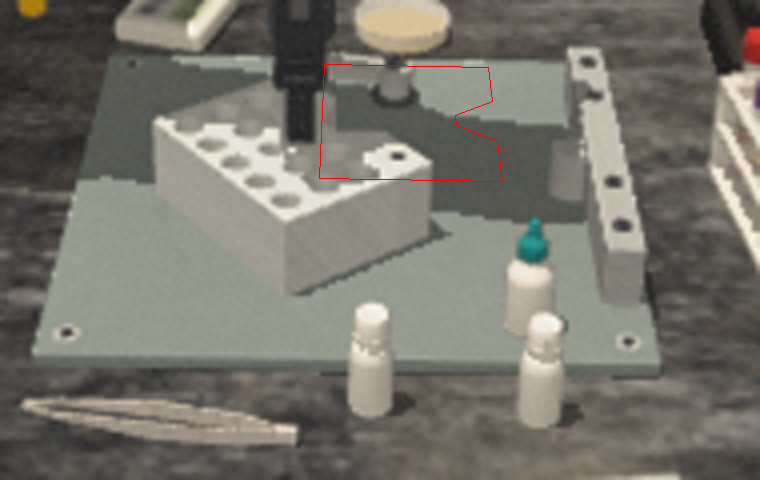

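The block has hardly moved, and one finger seems to stand over it. I'll check the real TCP.

```bash
python3 - <<'E'
from h import *
s=read_state(); print(s["t"],s["ee_pos"],s["tool_rot"],s["opening"],s["contact_force"],s["qpos"]); p,o=behind(np.load("exp.npy"),0,.018); print(p,o)
C=cam("side")
for y in (.045,-.045):
  for z in (.018,.06): 
    P=R.from_rotvec(s["tool_rot"]).apply([0,y,0])+s["ee_pos"]; P[2]=z; print(y,z,(proj(P,C)[0]-[180,190])*4)
E
```

```text
9.225 [ 0.54864615 -0.00942247  0.01796298] [-1.25519695e-02 -3.14127254e+00  1.09123802e-04] 0.07503392801453733 [-0.95193107 -0.2511767  -1.09660202] [-1.70049394e-01  3.70032529e-01 -2.97945508e-01  9.03097783e-01
 -1.17287944e-04 -1.62057774e-01]
[0.5489816416795607, -0.009259661375556356, 0.018] [1.53729241e-02 3.14155504e+00 1.92364766e-16]
0.045 0.018 [301.50150636 132.5886138 ]
0.045 0.06 [301.59982903  67.11339796]
-0.045 0.018 [296.29277215 220.99408471]
-0.045 0.06 [296.26733245 152.02149257]
```

```bash
python3 - <<'E'
from h import *
C=cam("side"); f=lambda u:np.array(u)/4-.5+[180,190]
w=unproj([f(u) for u in ([155,120],[290,218],[430,160])],.055,C); 
print(w.round(4), np.linalg.norm(w[1]-w[0]),np.linalg.norm(w[1]-w[2])); c=(w[0]+w[2])/2
d=w[2]-w[1]; print("centre plate",inplate(np.r_[c[:2],np.arctan2(d[1],d[0])])*[1e3,1e3,57.3], inplate(np.load("blk.npy"))*[1e3,1e3,57.3])
print("finger",unproj([f([300,140])],.055,C))
E
```

```text
[[ 0.4715 -0.0134  0.055 ]
 [ 0.5455 -0.106   0.055 ]
 [ 0.6157 -0.0506  0.055 ]] 0.11855524938419551 0.08936555007031396
centre plate [-30.40727723 -22.77818134  38.8494902 ] [-32.93404258 -27.64458419  37.96020354]
finger [[ 0.54863926 -0.03217423  0.055     ]]
```

```bash
python3 - <<'E'
from h import *
im=grab_frame("wrist"); big=cv2.resize(im,None,fx=1.4,fy=1.4); cv2.imwrite("pics/w1.png",big[:,:,::-1])
E
```

```text
(no output)
```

View pics/w1.png

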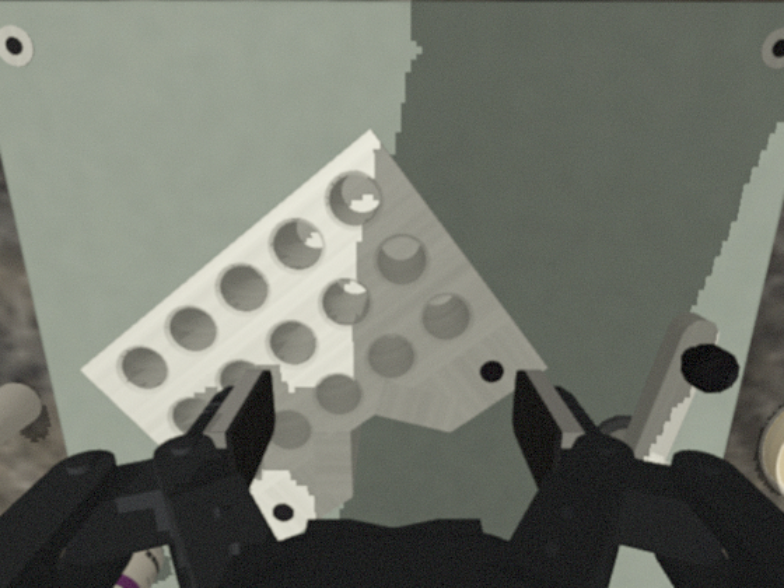

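The fingers passed clear over the block without touching it, which matches the zero forces. The tips stand higher than the stated TCP. I'll check the tool geometry against the side camera, both open and shut, in one montage.

```bash
python3 - <<'E'
from h import *
s=read_state(); p=list(s["ee_pos"]); p[2]=.11; move_linear(p,.2)
C=cam("side"); out=[]
for op in (.075,0):
    command_gripper(op); s=read_state(); im=grab_frame("side").copy()
    P=np.array(s["ee_pos"]); Y=R.from_rotvec(s["tool_rot"]).apply([0,1,0]); half=(op/2+.007)
    c=proj(P,C)[0].astype(int); x0,y0=c[0]-40,c[1]-75
    big=cv2.resize(im[y0:y0+120,x0:x0+80],None,fx=5,fy=5,interpolation=cv2.INTER_NEAREST)
    for sg,col in ((-1,(255,0,0)),(1,(0,255,0))):
        for dz in (0,.02,.04,.06):
            u=((proj(P+sg*Y*half+[0,0,dz],C)[0]-[x0,y0]+.5)*5).astype(int); cv2.line(big,tuple(u-[60,0]),tuple(u-[25,0]),col,1); cv2.putText(big,str(int(dz*1e3)),tuple(u-[90,0]),0,.35,col)
    out.append(big); print(s["ee_pos"],s["opening"],c,s["t"])
cv2.imwrite("pics/g1.png",np.hstack(out)[:,:,::-1])
look("t1",inplate(np.load("blk.npy")))
E
```

```text
[ 0.54796846 -0.00930726  0.10860825] 0.07509970055082897 [254 196] 10.1
[ 0.54870576 -0.00942443  0.11003941] -0.00012456887086144345 [254 195] 10.85
block in plate mm [-39.8 -27.8] deg 24.53 score -3.7
```

View pics/g1.png

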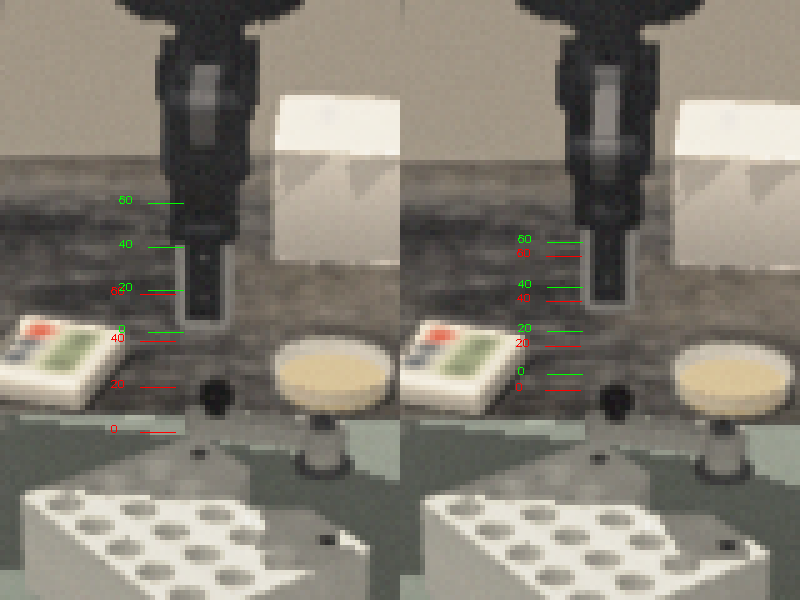

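Shut, the tips show about 37 mm above the stated TCP, so the TCP can't be trusted. I'll find the real offset by touching the plate at a free spot.

```bash
python3 - <<'E'
from h import *
move_pose(wpos(.075,.05,.11),tool(PL[2]+np.pi)); move_linear(wpos(.075,.05,.03),.12)
b=np.array(read_state()["contact_force"]); z=.03
print("t",read_state()["t"],b)
while z>-.05:
    z-=.003
    try: move_linear(wpos(.075,.05,z),.03)
    except PlanningError as e: print(z,e); break
    f=np.array(read_state()["contact_force"])-b; 
    if abs(f[2])>4: break
s=read_state(); print(z,s["ee_pos"],f,s["t"])
im=grab_frame("side"); cv2.imwrite("pics/p1.png",im[:,:,::-1])
print("tcp px",proj(s["ee_pos"],cam("side")), proj(s["ee_pos"][:2].tolist()+[.01],cam("side")))
E
```

```text
t 12.2917 [-0.18257831 -0.42778943  0.69800779]
-0.026999999999999993 [ 0.64991931  0.03975224 -0.02446798] [-7.43578826 -0.93871474 21.56769794] 17.0417
tcp px [[299.08758655 238.52880601]] [[299.82945288 225.75273708]]
```

```bash
python3 - <<'E'
import cv2
im=cv2.imread("pics/p1.png")[180:260,240:360]; im=cv2.resize(im,None,fx=6,fy=6,interpolation=cv2.INTER_NEAREST)
cv2.circle(im,(int((299.8-240+.5)*6),int((225.75-180+.5)*6)),4,(0,0,255),1); cv2.imwrite("pics/p1c.png",im)
E
```

```text
(no output)
```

View pics/p1c.png

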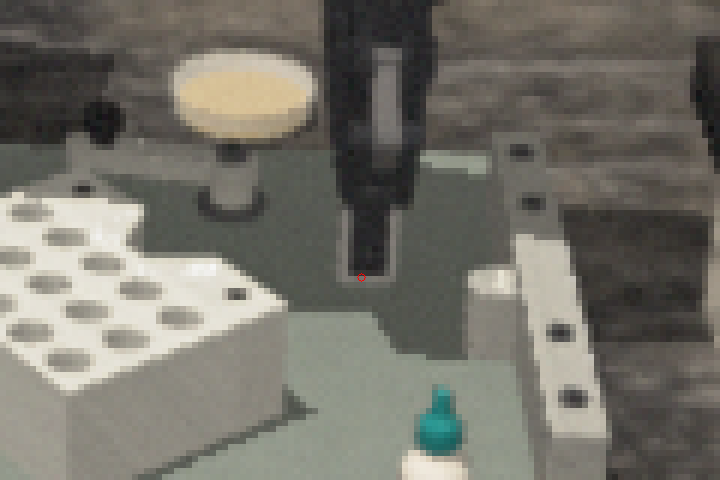

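The picture puts the fingertips at the expected x and y, within about 1 mm. The error is in z alone: the true tips are about 34.5 mm above the stated TCP. I'll redo the push at the right height.

```bash
cat >> h.py <<'E'
ZP=-.024   # pushing height of TCP (real tips ~34.5 mm above the stated TCP, +12 when open)
def aside():
    q=list(read_state()["qpos"]); q[0]+=.75; move_j(q)
E
python3 - <<'E'
from h import *
b=inplate(np.load("blk.npy"))
s=read_state(); move_linear(s["ee_pos"][:2].tolist()+[.05] if hasattr(s["ee_pos"],"tolist") else list(s["ee_pos"][:2])+[.05],.25)
command_gripper(.075)
p,o=behind(b,.035,.05); move_pose(p,o)
p,o=behind(b,.035,ZP); move_linear(p,.12)
p,o=behind(b,.004,ZP); move_linear(p,.08,o); print(F(),read_state()["t"])
x,y,a=b; d=.085; th=a
L=max(0,(-y-d*(1-np.cos(th)))/np.sin(th))
path=[(x+L*np.cos(th)*k/2,y+L*np.sin(th)*k/2,th) for k in (1,2)]
x1,y1,_=path[-1]; cx,cy=x1+d*np.sin(th),y1-d*np.cos(th)
for t in np.linspace(th,0,9)[1:]: path.append((cx-d*np.sin(t),cy+d*np.cos(t),t))
for q in path:
    p,o=behind(q,0,ZP); move_linear(p,.04,o); print(F(),end=" ")
p,o=behind(path[-1],.02,ZP); move_linear(p,.12); p[2]=.05; move_linear(p,.2); aside()
print(read_state()["t"]); np.save("cur.npy",look("t2",path[-1]))
E
```

```text
[-1.1, 0.4, -0.2] 20.475
[0.5, -0.6, -0.4] [1.1, -0.8, -0.5] [-2.6, 0.5, 2.3] [-2.5, -0.4, 1.1] [-1.5, -0.6, -0.2] [-0.0, 0.2, -1.2] [-1.3, 0.5, -0.2] [-0.7, 1.1, -0.5] [-1.8, 1.1, -0.8] [-0.8, 0.2, -1.1] 26.4167
block in plate mm [30.9 -1. ] deg -0.38 score -55.9
```

The block is now at (30.9, -1.0) mm and -0.4°, almost exactly on plan. Next is the straight push home.

```bash
python3 - <<'E'
from h import *
b=np.load("cur.npy")
p,o=behind((b[0],0,0),.02,.05); move_pose(p,o); p[2]=ZP; move_linear(p,.15)
p,o=behind((b[0],0,0),.003,ZP); move_linear(p,.1); f0=np.array(read_state()["contact_force"])
p,o=behind((.074,0,0),0,ZP); move_linear(p,.05); print(F())
x=.074
while x<.090:
    x+=.0015; p,o=behind((x,0,0),0,ZP); move_linear(p,.03); f=np.array(read_state()["contact_force"])-f0; print(round(x,4),f.round(1).tolist())
    if f[0]<-18: break
p,o=behind((x,0,0),.03,ZP); move_linear(p,.12); p[2]=.05; move_linear(p,.2); aside()
print(read_state()["t"]); np.save("cur.npy",look("t3",(.079,0,0)))
E
```

```text
[-4.4, -0.1, 2.3]
0.0755 [-4.3, 1.2, 2.1]
0.077 [-2.9, -0.2, -0.1]
0.0785 [-2.5, 1.1, -0.7]
0.08 [-5.7, 0.9, 2.2]
0.0815 [-13.5, 0.1, 6.6]
0.083 [-20.4, 0.0, 12.0]
33.9
block in plate mm [78.2 -0.6] deg -0.31 score -49.2
```

The block is home: (78.2, -0.6) mm and -0.3°, with the push force climbing steeply at the end against the fence. Now the latch.

```bash
python3 - <<'E'
from h import *
ZL=-.0085
def at(q,gap,z):
    u=np.array([-np.sin(q),-np.cos(q)]); n=np.array([np.cos(q),-np.sin(q)])
    xy=np.array([.0245,.1])+.052*u-n*(.0195+gap); return wpos(*xy,z),tool(PL[2]+np.pi-q)
command_gripper(0)
p,o=at(1.755,.018,.06); move_pose(p,o); p[2]=ZL; move_linear(p,.15); f0=np.array(read_state()["contact_force"])
print(read_state()["t"])
for q in np.linspace(1.755,.08,12):
    p,o=at(q,0,ZL); move_linear(p,.05,o); print((np.array(read_state()["contact_force"])-f0).round(1)[:2].tolist(),end=" ")
q=.08; print()
g=0
while g<.012:
    q=max(0,q-.03); g+=.0015 if q==0 else 0
    p,o=at(q,-g,ZL); move_linear(p,.03,o); f=np.array(read_state()["contact_force"])-f0; print(round(q,3),round(g,4),f.round(1).tolist())
    if f[0]<-10: break
p,o=at(0,.03,ZL); move_linear(p,.1); p[2]=.06; move_linear(p,.2); aside()
print(read_state()["t"]); np.save("cur.npy",look("t4",(.079,0,0)))
im=cv2.imread("pics/t4.png")[138:295,185:375]; cv2.imwrite("pics/t4c.png",cv2.resize(im,None,fx=3.8,fy=3.8,interpolation=cv2.INTER_CUBIC))
E
```

```text
37.0083
[-0.7, -0.5] [0.0, -1.1] [-0.4, 0.4] [-0.2, 0.9] [0.1, 0.1] [0.0, 0.7] [-0.0, 0.0] [-0.2, -0.5] [-0.8, -0.3] [0.1, 0.1] [0.7, -0.5] [0.7, -0.7] 
0.05 0 [-0.7, -0.2, 0.2]
0.02 0 [-1.2, 0.4, 0.1]
0 0.0015 [-4.3, 0.3, 1.5]
0 0.003 [-10.0, -0.4, 4.9]
0 0.0045 [-15.3, -0.3, 8.0]
44.7333
block in plate mm [78.3 -0.7] deg -0.36 score -49.3
```

View pics/t4c.png

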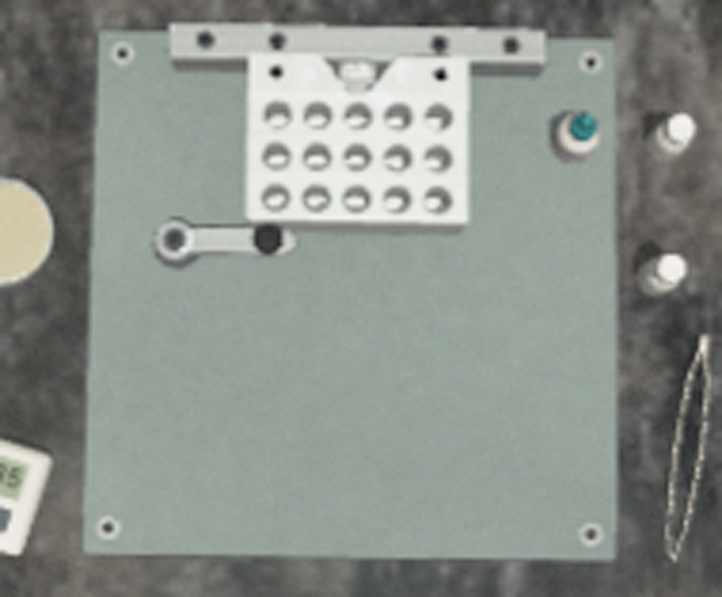

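The crop shows the block flush against the fence with the nose in the notch at (357,75). The latch lies along its near side, pivot (174,240) to knob (268,239), and everything else is where it was. I'm handing the job in.

```bash
python3 -c "
from station import *
print(finish_job())"
```

```text
the job is handed in; nothing more can be done
None
```

The block is home, flush along the fence with the nose in its notch. The latch is shut on its stop behind it, nothing else has visibly moved, and the job was handed in at about 45 s of the 72 s allowed.

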